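Load the slide tray into the imaging dock and stand up its light shield

TASK

Put the slide tray (ridge handle for lifting, tail for sliding) down gently on the dock's white bed in front of the camera bridge, nose towards the bridge, and let go; then, taking it again at its tail end where the gripper clears the bridge, slide it under the bridge until it is fully home against the stop. Then fold the dock's stiff metal light shield up until it stands straight upright, and leave it there. Keep the tray level all the while, as glass slides lie on it, and leave the other things on the bench alone.

Things in the scene. Friction and masses are not known exactly. Their poses are not given: they have to be found in the camera images.
- tray: Bare aluminium slide tray, 0.25 to 0.46 kg: plate 120 (x) x 80 (y) x 14 mm high bearing two glass slides. A ridge handle stands along its middle line: 56 long, 12 thick, from 14 to 38 mm high. A flat tongue (the tail), 40 long, 26 wide, 14 high, sticks out of its rear. Origin: centre of the plate's underside; nose edge at x = +60, plate's rear edge at -60, tongue's end at -100 mm; z up.
- tray_handle (a point): Point in the ridge handle above the tray's origin, 30 mm above the tray's underside (8 mm below the ridge's top); same axes as the tray. Pinch the ridge across its 12 mm (along y).
- tray_tongue (a point): Point in the tail tongue, 83 mm behind the tray's origin (x = -83 mm), 8 mm above its underside; same axes as the tray. Pinch the tongue across its 26 mm (along y).
- dock: Imaging dock, fixed, painted white: flat bed 12 mm high, 130 mm wide (y), from x = -170 to +135 mm. Origin on the bench under the bed, z up; the tray slides in along +x. Camera bridge over x = 35 to 125: 50 mm clear above the bed, top 76 mm above the bench, on it a camera head (x = 67 to 117, y = -30 to 30, up to 137 mm). Stop: low bar across the bed, its near face at x = 120 mm.
- dock_bed (a point): Middle of the bare part of the bed, on its surface (dock x = -50, y = 0, z = 12 mm), same axes as the dock: the tray's origin goes about here when set down. The bed is bare from x = -155 to 0 mm of the dock frame; from 0 two rails, 8 mm high, begin 110 mm apart and narrow to 88 mm apart at x = 32, then run straight to the stop.
- dock_home (a point): Where the tray's origin is when it is fully home against the stop: on the bed's surface at dock x = 60, y = 0, z = 12 mm, same axes as the dock. The tray's tail then still stands out of the bridge.
- shield_hinge (a point): Middle of the light shield's hinge line: on the dock at x = -165, y = 0, 16 mm above the bench; same axes as the dock. The hinge line runs along its y.
- shield (a joint): Angle of the light shield, rad: 0 = flat, pointing away from the bridge (dock -x); 1.571 = straight upright; it can go too far, up to 2.2. Stiff hinge (about 0.15 N m), stays where left. Bare steel plate 6 mm thick, 116 wide and 55 mm long from the hinge, then a tab 30 wide, 8 thick, from 55 to 105 mm from the hinge.
- shield_tab (a point): Grip point in the middle of the tab's width, 90 mm from the hinge line; turns with the shield (its -x points from the hinge to the tab's end, its y along the hinge). Pinch the tab across its 30 mm (along y); the tab may turn between the fingers.
- slide_box: Bystander: closed grey plastic slide box, 204 x 104 x 36 mm, origin at the centre of its underside. Leave alone.
- oil_bottle: Bystander: small amber glass bottle, 36 mm diameter, 70 mm high, origin at the centre of its underside. Leave alone.
- eyepiece: Bystander: metal microscope eyepiece standing on its narrow end, 36 mm diameter, 66 mm high, origin at the centre of its underside. Leave alone.
Things that resemble listed ones, but are neither listed nor needed, are in the scene too. Leave any orange or purple look-alike of the tray alone.

How it is judged:
By the outcome, as a careful person would: the job done as asked, in the order asked, and still so for the second after the job is handed in, with the robot touching nothing.
It also fails if it takes over 69 s, if anything falls off the work surface, if the arm or the gripper's body presses on something with over 40 N, if the wrist force passes 120 N, or if a joint passes its speed limit or range.

ROBOT

A 6-joint arm with a two-finger parallel gripper is mounted at the origin on the work surface. World frame = base frame: x ahead of the robot, y to its left, z up, the work surface at z = 0. Lengths are in mm, angles in rad, forces in N, time in s.
With the tool pointing down it reaches from about 325 to 850 mm from the base axis. Payload 4.4 kg.
Tool frame: the origin (TCP) lies on the mounting face of the last link; the fingertips stand 199 mm ahead of it and the grasp point (between the pads) lies 180 mm ahead of it; z points along the fingers, y is the line along which they close (so a half turn about z gives the same grasp; the last joint's range is limited). The gripper opens to 94 mm and grips with 3 to 60 N. Pads are 16 mm wide; open, the fingers measure 119 mm over their backs; the gripper's body (75 mm by 177 mm) begins 78 mm behind the grasp point.
Start: joints at [-0.15, 0.207, 1.542, -0, 1.393, -0.15], TCP at [575.003, -0.012, 404.647] pointing down, gripper open.
Joint ranges: [-2.73, 2.73], [-0.86, 2.22], [0.23, 2.46], [-1.11, 4.25], [0.08, 2.63], [-2.82, 2.82]. Speed limits (rad/s): [2.79, 2.79, 3.14, 3.14, 3.14, 3.14].

INTERFACE

Orientations are given as a unit quaternion [w, x, y, z].
In Python, from rig import arm, read_camera, calibration, recognise gives the robot as it stands.
- The arm moves only by the shell command python3 -m inch 'ROWS' [FORCE]. ROWS is JSON, a list of rows, each a list of 3 entries, a list of its own where there are three numbers: the turn, a rotation vector about the tool's x, y, z in rad, then the shift along the tool's x, y, z in mm, then the opening, from 0 (shut) to 1 (fully open). In form: [[[ax, ay, az], [dx, dy, dz], claw], ...]. A call has 1 to 10 rows; each row is the pose to reach, as a shift and turn from the pose commanded when the call began, along the tool's axes at that moment; what a row does not reach only later rows make up. A row lasts 1/10 s, in which the tool goes at most 50 mm and 8.59 degrees, less where a joint would pass 70% of its speed; a pose out of reach is approached as far as the arm can. A call with a gripper value outside its range is refused whole. The fingers move at their own pace and stop on an object; FORCE is the grip in N (left out, the last holds). Time passes only in rows, so rows that repeat a pose let the fingers close. It gives the time, the measured TCP pose, the force, the opening and the grip force at its end, in the units of the state.
- arm.observe(): the state, without advancing time (a new reading comes with each control period).
- read_camera(name): name is "scene" or "side" or "wrist"; returns the picture (384x512x3 uint8, red, green, blue); there is no depth.
- calibration(name): a dict with "fx", "fy", "cx", "cy" (pixels), "distortion" ([k1, k2, p1, p2, k3] as OpenCV has them; the pictures are not rectified), "R" (3x3) and "t" (3): a world point X has camera coordinates R X + t. Camera axes: x right, y down, z forward; pixel columns grow to the right and rows downward; lengths in mm; the calibration is good to about 2 mm. A picture is of the moment at which its call begins: read the wrist's pose just before it. calibration takes no time and is no camera call; for the wrist camera it gives the pose at the moment of the call.
- arm.hand_in(): hands the job in; it is judged then, once.
Trained networks look in the newest picture that a camera, given by its name, has taken for a name from the list of things; names that differ only in an ending like _2 or _b are one class to them, and where a whole thing is asked for, a point or a joint stands for the part that bears it (a point fixed in the world has none). Each returns a list of dicts, best first, with "p" (0 to 1); they miss things now and then, are a little off and sometimes report something else, mostly with a low value. They report only what shows in the picture. A call takes as long as a camera call. They do not tell look-alikes from the thing itself.
- recognise(camera, name): "box" ([left, top, right, bottom] in pixels, round what is visible of it).
The state is a dict: "time_s": time; "q": joint angles; "qd": joint speeds; "joint_torque": joint torques, N m; "tool_pos": TCP position; "eef_rot": TCP orientation; "ft_force": force on the tool from outside, world axes, zero at the start; "moment": the same for the moment, N m; "width": finger opening in mm; "finger_force": force on a finger pad.
Only numpy, scipy, OpenCV 4.12 (cv2) and the standard library are available. Lean on these libraries where they do the work, as an engineer would, in place of code of your own. Each camera call takes 0.05 s, during which the arm holds its last target. There are 200 camera calls.

## Working session

There is one attempt and no reset: what is moved stays moved. The work goes in short steps, Python scripts to look and compute and a shell command to move; the robot and the scene stay as the last step left them, time stands still between calls to the robot, and variables do not carry over. Pictures are saved under pics/ and viewed, at most 10 in all, crops included, and the job is handed in when it is done.

```bash
mkdir -p pics; ls
python3 - <<'E'
from rig import arm, read_camera, calibration, recognise
import cv2
for c in ("scene","side"):
    im=read_camera(c); cv2.imwrite(f"pics/{c}0.png",im[:,:,::-1])
    k=calibration(c); print(c,k)
    for n in ("tray","dock","shield","tray_handle"):
        print(n,[( [round(v) for v in r["box"]],round(r["p"],2)) for r in recognise(c,n)])
print(arm.observe())
E
```

```text
pics
scene {'fx': 472.6035283119346, 'fy': 472.6035283119346, 'cx': 258.0241884834516, 'cy': 188.8643715174185, 'distortion': array([0.04343761, 0.        , 0.        , 0.        , 0.        ]), 'R': array([[ 0.28428927,  0.95857004,  0.01797449],
       [ 0.70150033, -0.19519596, -0.68541654],
       [-0.65351121,  0.20746568, -0.72792932]]), 't': array([-166.8674702 , -336.99652964, 1762.12213184])}
tray [([116, 156, 161, 190], 0.83), ([157, 185, 196, 232], 0.8), ([236, 201, 268, 251], 0.61), ([68, 209, 126, 242], 0.56)]
dock [([274, 157, 372, 269], 0.79), ([109, 254, 129, 274], 0.71)]
shield [([274, 157, 312, 191], 0.85)]
tray_handle [([159, 187, 196, 229], 0.96), ([119, 156, 158, 188], 0.86), ([68, 209, 130, 242], 0.81), ([239, 206, 269, 252], 0.67)]
side {'fx': 466.4738604126277, 'fy': 466.4738604126277, 'cx': 243.6463588892145, 'cy': 192.52232886081296, 'distortion': array([-0.11674635,  0.        ,  0.        ,  0.        ,  0.        ]), 'R': array([[ 0.9033913 , -0.42869149, -0.01038122],
       [-0.28656653, -0.58552474, -0.75831419],
       [ 0.31900438,  0.68802935, -0.65
[... 461 characters left out ...]

{'time_s': 0.5, 'q': array([-1.50509408e-01,  2.06621035e-01,  1.54154911e+00, -5.29346969e-06,
        1.39347999e+00, -1.50502523e-01]), 'qd': array([ 0.00076689,  0.00029598, -0.00171862, -0.00067316, -0.00025685,
       -0.00257661]), 'joint_torque': array([-3.50047867e-04, -3.70486200e+01, -2.81436181e+01,  6.98248437e-02,
        2.87599023e-02, -2.66790528e-05]), 'tool_pos': array([ 5.74992816e+02, -1.63865630e-02,  4.04611378e+02]), 'eef_rot': array([-2.15933056e-05,  7.07108885e-01,  7.07104677e-01, -1.91421305e-05]), 'ft_force': array([ 0.75476247, -0.99008164,  0.11284881]), 'moment': array([ 0.06100684, -0.03433021,  0.10121242]), 'finger_force': 0.0, 'width': 94.06693094725647}
```

Run:
```python
import cv2,numpy as np
a=cv2.imread("pics/scene0.png")[130:300,50:400]; cv2.imwrite("pics/sc.png",cv2.resize(a,None,fx=2.28,fy=2.28,interpolation=cv2.INTER_CUBIC))
a=cv2.imread("pics/side0.png")[110:370,150:390]; cv2.imwrite("pics/si.png",cv2.resize(a,None,fx=2.3,fy=2.3,interpolation=cv2.INTER_CUBIC))
```

```text
(no output)
```

View pics/sc.png

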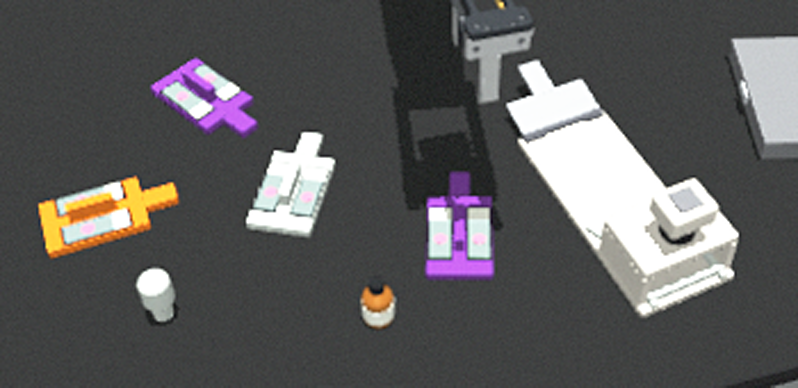

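View pics/si.png

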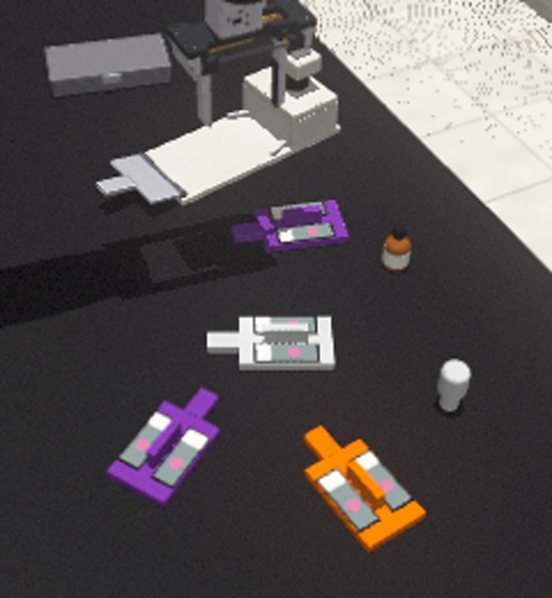

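The scene picture shows the bare aluminium tray at about (177,211) px, nose towards the camera; the side picture shows it at (275,259) px. The white dock runs from its shield at (283,167) px in the scene picture to the bridge at (345,240) px. The purple and orange trays are look-alikes. Next is a rough pose fit.

```bash
cat > h.py <<'E'
import numpy as np, cv2
from scipy.optimize import least_squares
from scipy.spatial.transform import Rotation as Ro
def proj(k,P):
    K=np.array([[k["fx"],0,k["cx"]],[0,k["fy"],k["cy"]],[0,0,1.]])
    return cv2.projectPoints(np.asarray(P,float).reshape(-1,1,3),cv2.Rodrigues(np.array(k["R"]))[0],np.array(k["t"],float),K,np.array(k["distortion"]))[0].reshape(-1,2)
def world(p,M,z0=0):
    c,s=np.cos(p[2]),np.sin(p[2]); M=np.asarray(M,float)
    return np.c_[p[0]+c*M[:,0]-s*M[:,1],p[1]+s*M[:,0]+c*M[:,1],M[:,2]+z0]
def fit(obs,p0):  # obs: list of (cal, model pts, pixels)
    f=lambda p: np.concatenate([(proj(k,world(p,M))-np.asarray(px)).ravel() for k,M,px in obs])
    r=least_squares(f,p0,loss="soft_l1",x_scale=[100,100,1]); return r.x,r.fun.reshape(-1,2)
def delta(st,yaw,grasp):
    """tool-frame turn & shift: tool down with finger line (y) along world dir yaw, grasp point at grasp"""
    w=st["eef_rot"]; R=Ro.from_quat([*w[1:],w[0]])
    best=None
    for y in (yaw,yaw+np.pi):
        yv=np.array([np.cos(y),np.sin(y),0]); z=np.array([0,0,-1.]); x=np.cross(yv,z)
        T=Ro.from_matrix(np.c_[x,yv,z]); v=(R.inv()*T).as_rotvec()
        if best is None or np.linalg.norm(v)<np.linalg.norm(best): best=v
    tcp=np.array(grasp)+[0,0,180]
    return best.round(4),R.inv().apply(tcp-st["tool_pos"]).round(1)
E
python3 - <<'E'
from h import *; from rig import *
s,d=calibration("scene"),calibration("side")
S=lambda L:np.array(L)/2.28+[50,130]; D=lambda L:np.array(L)/2.3+[150,110]
M=[[60,-40,14],[60,40,14],[-60,-40,14],[-60,40,14],[-100,-13,14],[-100,13,14]]
print(fit([(s,M,S([[248,221],[312,226],[272,152],[335,158],[301,132],[323,135]])),(d,M,D([[334,358],[334,317],[239,362],[240,317],[207,349],[207,333]]))],[500,-200,0]))
N=[[-170,-65,12],[-270,0,16],[135,65,12],[135,-65,12]]
print(fit([(s,N,S([[520,145],[530,63],[732,280],[643,313]])),(d,[N[0],N[1],N[3]],D([[184,203],[102,186],[338,132]]))],[550,200,.5]))
print(arm.observe()["tool_pos"])
w=calibration("wrist"); print(w)
E
```

```text
(array([ 5.28911079e+02, -2.23506462e+02, -4.25817759e-01]), array([[-0.44803653,  0.17430991],
       [-0.42586349,  1.35847833],
       [ 0.43613466, -0.91914237],
       [-0.72309863, -0.49170321],
       [-0.03281392, -0.79772267],
       [-1.24016174, -1.15039091],
       [ 1.06052659,  0.71008787],
       [-1.61276469, -1.97158976],
       [ 0.57323583, -0.08444281],
       [-0.78033047, -1.10855207],
       [ 0.40624322, -1.2992405 ],
       [ 0.29910895, -1.03731041]]))
(array([6.80178023e+02, 1.71902389e+02, 1.46874425e-01]), array([[ 0.08870831, -3.25167495],
       [-0.05594303,  4.89251297],
       [ 0.73218214, -1.39704543],
       [-1.72620318,  0.69782352],
       [-0.47348364, -2.39035329],
       [-0.24876996,  4.69471316],
       [ 3.08196773, -2.62438335]]))
[ 5.74992816e+02 -1.63865630e-02  4.04611378e+02]
{'fx': 308.2462440270246, 'fy': 308.2462440270246, 'cx': 252.40247822693834, 'cy': 193.71770113191397, 'distortion': array([-0.06194707,  0.        ,  0.        ,  0.        ,  0.        ]), 'R': array([[ 9.99999682e-01, -5.09485453e-04, -6.13746715e-04],
       [-3.33186525e-04, -9.65893844e-01,  2.58938159e-01],
       [-7.24739400e-04, -2.58937872e-01, -9.65893707e-01]]), 't': array([-575.60793371,  -26.52197812,  391.10123153])}
```

Run:
```python
from h import *; from rig import *
print(delta(arm.observe(),-.426+np.pi/2,[529,-223,220]))
```

```text
(array([-0.    , -0.    , -1.1448]), array([-223. ,  -46. ,    4.6]))
```

```bash
python3 -m inch '[[[0,0,-0.15],[-45,-9,0],1],[[0,0,-0.3],[-90,-18,0],1],[[0,0,-0.45],[-134,-27,0],1],[[0,0,-0.6],[-178,-36,0],1],[[0,0,-0.75],[-223,-46,0],1],[[0,0,-0.9],[-223,-46,0],1],[[0,0,-1.05],[-223,-46,0],1],[[0,0,-1.145],[-223,-46,0],1],[[0,0,-1.145],[-223,-46,0],1],[[0,0,-1.145],[-223,-46,0],1]]'
python3 - <<'E'
from h import *; from rig import *
k=calibration("wrist"); im=read_camera("wrist"); print(arm.observe()["tool_pos"],arm.observe()["qd"].round(3))
cv2.imwrite("pics/w1.png",im[:,:,::-1])
M=[[60,-40,14],[60,40,14],[-60,-40,14],[-60,40,14],[-100,-13,14],[-100,13,14]]
print(proj(k,world([529,-223.5,-.426],M)).round())
cv2.imwrite("pics/w1b.png",cv2.resize(im[:,:,::-1],None,fx=1.5,fy=1.5,interpolation=cv2.INTER_CUBIC))
E
```

```text
time_s: 1.5
tool_pos: [529.0, -223.0, 404.6]
eef_rot: [-0.0, 0.213, 0.977, 0.0]
ft_force: [-0.4, 1.1, 0.3]
width: 93.9
finger_force: 0.0
[ 529.03562495 -222.91199407  404.66766431] [ 0.001 -0.     0.     0.     0.    -0.009]
[[220. 221.]
 [283. 221.]
 [218. 125.]
 [285. 124.]
 [240.  89.]
 [263.  89.]]
```

View pics/w1b.png

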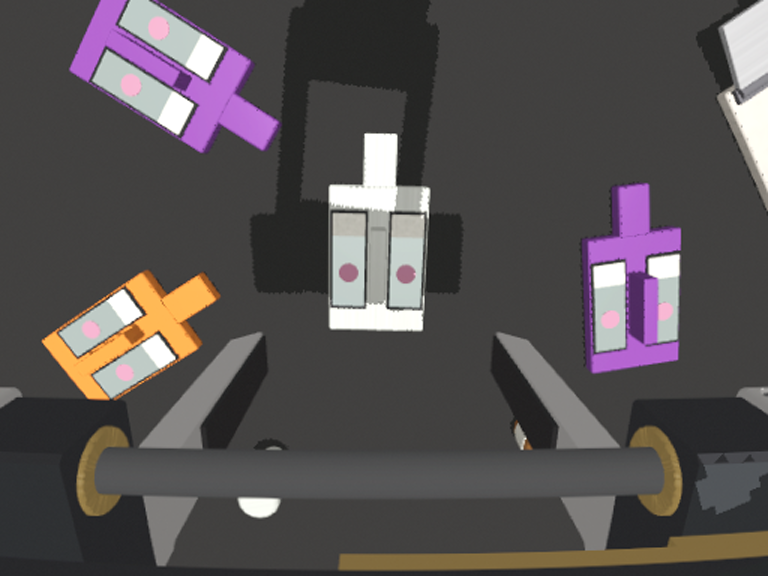

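The tray lies below, with the nose corners at (220,219) and (282,219), the rear corners at (219,124) and (286,125), and the tail end at (243..265,89). The fit predicted these to within 2 px, and the nearest look-alikes are about 100 px away, clear of the open fingers.

Run:
```python
from h import *; from rig import *
k=calibration("wrist")
M=[[60,-40,14],[60,40,14],[-60,-40,14],[-60,40,14],[-100,-13,14],[-100,13,14]]
p,r=fit([(k,M,[[220,219.5],[282.3,219.5],[219.5,124],[286,124.7],[242.7,89.3],[264.7,89.3]])],[529,-223,-.43]); print(p,r.round(1))
g=world(p,[[0,0,30]])[0]; print(delta(arm.observe(),p[2]+np.pi/2,g))
```

```text
[ 5.29023732e+02 -2.22915100e+02 -4.45677585e-01] [[-0.1  0.5]
 [ 0.3  1.5]
 [-0.6 -0.3]
 [ 0.9  0.2]
 [-0.5 -0.7]
 [ 0.1 -0.3]]
(array([0.    , 0.    , 0.0176]), array([  0. ,  -0. , 194.7]))
```

```bash
python3 -m inch '[[[0,0,0.015],[0,0,45],1],[[0,0,0.015],[0,0,90],1],[[0,0,0.015],[0,0,135],1],[[0,0,0.015],[0,0,170],1],[[0,0,0.015],[0,0,182],1],[[0,0,0.015],[0,0,187],1],[[0,0,0.015],[0,0,187],0.4],[[0,0,0.015],[0,0,187],0.05],[[0,0,0.015],[0,0,187],0.05],[[0,0,0.015],[0,0,187],0.05]]' 25
python3 -m inch '[[[0,0,0],[0,0,0],0.05],[[0,0,0],[0,0,0],0.05],[[0,0,0],[0,0,0],0.05]]'
```

```text
time_s: 2.55
tool_pos: [529.6, -223.4, 219.3]
eef_rot: [0.001, 0.219, 0.976, -0.0]
ft_force: [0.7, 0.9, -0.3]
width: 65.5
finger_force: 0.0
time_s: 2.85
tool_pos: [529.0, -223.0, 217.8]
eef_rot: [0.0, 0.219, 0.976, -0.0]
ft_force: [-0.0, -0.4, -0.2]
width: 41.6
finger_force: 0.0
```

```bash
python3 -m inch '[[[0,0,0],[0,0,0],0.05],[[0,0,0],[0,0,0],0.05],[[0,0,0],[0,0,0],0.05],[[0,0,0],[0,0,0],0.05],[[0,0,0],[0,0,0],0.05],[[0,0,0],[0,0,0],0.05]]'
```

```text
time_s: 3.45
tool_pos: [528.9, -223.2, 217.6]
eef_rot: [-0.0, 0.219, 0.976, -0.0]
ft_force: [-0.5, -0.8, -0.5]
width: 11.5
finger_force: 25.0
```

```bash
python3 -m inch '[[[0,0,0],[0,0,-8],0.05],[[0,0,0],[0,0,-25],0.05],[[0,0,0],[0,0,-50],0.05],[[0,0,0],[0,0,-80],0.05],[[0,0,0],[0,0,-110],0.05],[[0,0,0],[0,0,-140],0.05],[[0,0,0],[0,0,-165],0.05],[[0,0,0],[0,0,-178],0.05],[[0,0,0],[0,0,-180],0.05]]'
python3 -m inch '[[[0,0,-0.04],[0,10,0],0.05],[[0,0,-0.1],[1,30,0],0.05],[[0,0,-0.17],[1,60,0],0.05],[[0,0,-0.25],[2,95,0],0.05],[[0,0,-0.33],[2,130,0],0.05],[[0,0,-0.41],[3,165,0],0.05],[[0,0,-0.49],[3,198,0],0.05],[[0,0,-0.55],[4,222,0],0.05],[[0,0,-0.58],[4,234,0],0.05],[[0,0,-0.588],[4,236,0],0.05]]'
python3 -m inch '[[[0,0,0],[0,0,0],0.05],[[0,0,0],[0,0,0],0.05],[[0,0,0],[0,0,0],0.05]]'
python3 - <<'E'
from h import *; from rig import *
k=calibration("wrist"); im=read_camera("wrist")[:,:,::-1]; print(arm.observe()["tool_pos"],arm.observe()["qd"].round(3))
cv2.imwrite("pics/w2.png",im); np.save("k2.npy",k,allow_pickle=True)
N=[[-170,-65,12],[-170,65,12],[-255,0,16],[35,-65,76],[35,65,76]]
print(proj(k,world([680,172,.147],N)).round())
cv2.imwrite("pics/w2b.png",cv2.resize(im,None,fx=1.5,fy=1.5,interpolation=cv2.INTER_CUBIC))
E
```

```text
time_s: 4.35
tool_pos: [529.3, -223.0, 399.5]
eef_rot: [0.002, 0.219, 0.976, -0.0]
ft_force: [0.0, -0.6, -4.0]
width: 11.8
finger_force: 25.0
time_s: 5.35
tool_pos: [626.0, -6.2, 395.5]
eef_rot: [-0.002, -0.075, 0.997, 0.0]
ft_force: [0.4, 0.1, -3.3]
width: 11.2
finger_force: 25.0
time_s: 5.65
tool_pos: [625.8, -9.0, 397.5]
eef_rot: [-0.0, -0.073, 0.997, -0.0]
ft_force: [-0.1, -0.3, -3.6]
width: 11.9
finger_force: 25.0
[625.84015331  -8.95532188 397.71242478] [ 0.005 -0.    -0.003  0.    -0.     0.   ]
[[345.  98.]
 [454. 100.]
 [409.  19.]
 [348. 288.]
 [459. 285.]]
```

View pics/w2b.png

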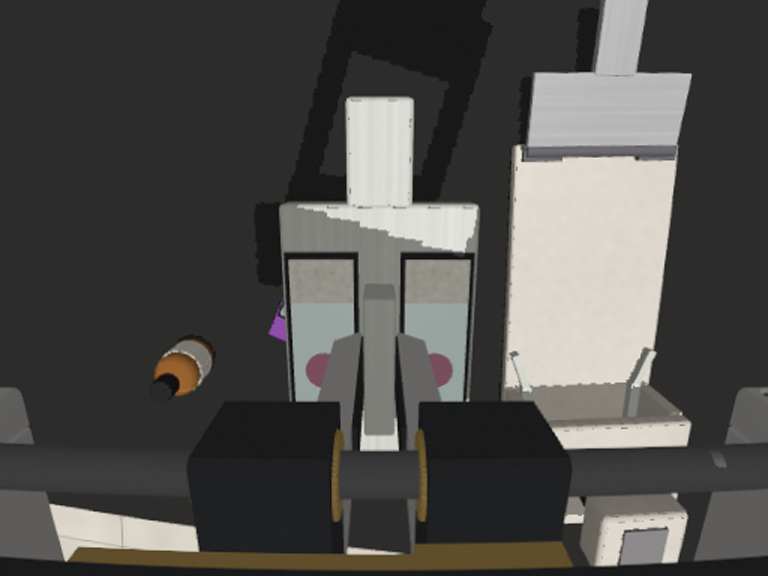

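The wrist picture shows the dock on the right: rear edge near row 97 (unscaled), rail starts near (343,235) and (434,233), shield tab at the top and slightly tilted up. I'll zoom in to measure it.

Run:
```python
import cv2
a=cv2.imread("pics/w2.png")[0:150,330:470]; b=cv2.imread("pics/w2.png")[150:300,330:470]
f=lambda c:cv2.resize(c,None,fx=2.8,fy=4,interpolation=cv2.INTER_CUBIC)
cv2.imwrite("pics/w2z.png",cv2.hconcat([f(a),f(b)]))
```

```text
(no output)
```

View pics/w2z.png

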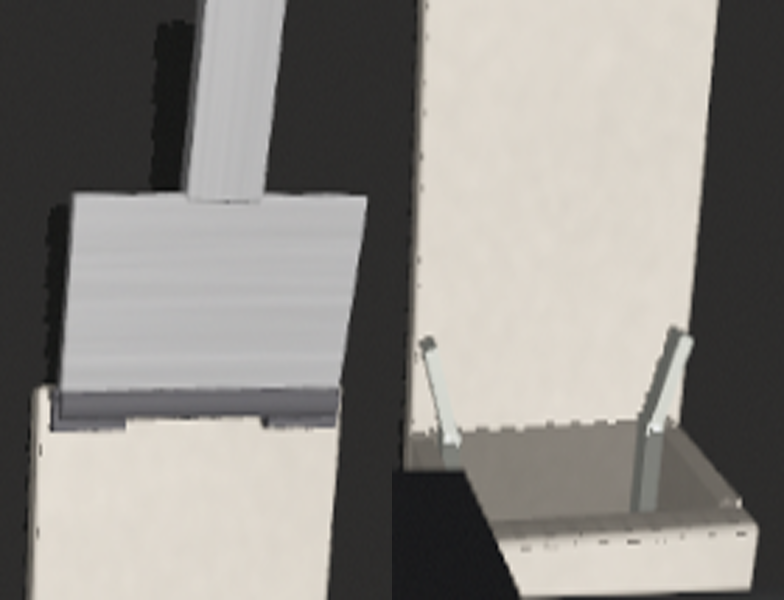

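Run:
```python
from h import *; from rig import *
k=np.load("k2.npy",allow_pickle=True).item()
C=lambda X,Y:[330+X/2.8,Y/4] if X<392 else [330+(X-392)/2.8,150+Y/4]
corn=[([-170,-65,12],C(45,388)),([-170,65,12],C(341,388)),([0,-55.5,20],C(428,340)),([0,55.5,20],C(682,328)),([32,-44.5,20],C(452,440)),([32,44.5,20],C(657,428))]
edge=[(-65,C(43,450)),(-65,C(37,580)),(-65,C(424,20)),(-65,C(416,300)),(65,C(327,595)),(65,C(718,5)),(65,C(690,300))]
def f(v,full=True):
    p=v[:3]; r=(proj(k,world(p,[c[0] for c in corn]))-[c[1] for c in corn])
    e=(proj(k,world(p,[[x,y,12] for x,(y,_) in zip(v[3:],edge)]))-[c[1] for c in edge])
    return np.concatenate([r.ravel(),e.ravel()])
s=least_squares(f,[680,172,.147]+[-140,-120,-100,-30,-100,-100,-30],loss="soft_l1",x_scale=[100,100,1]+[100]*7)
p=s.x[:3]; print(p,s.fun.reshape(-1,2).round(1)[:6].tolist(),s.fun.reshape(-1,2)[6:,0].round(1))
np.save("dock.npy",p)
# shield angle from plate end corners (r=55, y=+-58) and tab edges, top surface +3
O=[(55,-58,3,C(76,195)),(55,58,3,C(366,198)),(55,-15,4,C(189,198)),(55,15,4,C(264,200))]
for a in np.arange(0,.5,.05):
    ca,sa=np.cos(a),np.sin(a)
    M=[[-165-r*ca+t*sa,y,16+r*sa+t*ca] for r,y,t,_ in O]
    print(round(a,2),(proj(k,world(p,M))-[o[3] for o in O]).round(1).tolist())
# tray in hand
st=arm.observe(); w=st["eef_rot"]; R=Ro.from_quat([*w[1:],w[0]]); z=R.apply([0,0,1]); print("tool z",z.round(4),"yawy",np.arctan2(*R.apply([0,1,0])[1::-1]))
g=st["tool_pos"]+180*z; print(g)
```

```text
[6.75833224e+02 1.73663097e+02 1.63804083e-01] [[-1.4, -1.4], [2.2, -1.3], [3.7, 1.7], [-1.3, 2.5], [1.9, -0.4], [-4.0, 0.6]] [-1.5 -0.9  0.4 -0.6  0.7  0.8  0.5]
0.0 [[-2.4, -0.9], [-4.0, -0.3], [-3.7, -1.6], [-4.0, -1.8]]
0.05 [[-1.6, -1.1], [-2.5, -0.6], [-2.6, -1.8], [-2.7, -2.0]]
0.1 [[-0.8, -1.3], [-0.9, -0.7], [-1.5, -1.9], [-1.5, -2.1]]
0.15 [[0.0, -1.3], [0.6, -0.7], [-0.5, -1.9], [-0.2, -2.0]]
0.2 [[0.8, -1.2], [2.1, -0.5], [0.6, -1.7], [1.1, -1.8]]
0.25 [[1.6, -0.9], [3.6, -0.2], [1.7, -1.4], [2.3, -1.5]]
0.3 [[2.4, -0.5], [5.0, 0.2], [2.7, -0.9], [3.6, -1.0]]
0.35 [[3.2, 0.0], [6.5, 0.8], [3.8, -0.3], [4.8, -0.4]]
0.4 [[4.0, 0.8], [7.9, 1.6], [4.8, 0.5], [6.0, 0.4]]
0.45 [[4.7, 1.6], [9.3, 2.4], [5.8, 1.4], [7.1, 1.3]]
tool z [-1.e-04 -2.e-04 -1.e+00] yawy 1.7162479475268841
[625.83069098  -8.99111388 217.71242859]
```

```bash
python3 -m inch '[[[0,0,0],[-1,8,0],0.05],[[0,0,0],[-4,28,0],0.05],[[0,0,-0.01],[-8,58,0],0.05],[[0,0,-0.019],[-12,90,0],0.05],[[0,0,-0.019],[-17,122,0],0.05],[[0,0,-0.019],[-21,150,0],0.05],[[0,0,-0.019],[-23,167,0],0.05],[[0,0,-0.019],[-24,172,0],0.05],[[0,0,-0.019],[-24,172.5,6],0.05],[[0,0,-0.019],[-24,172.5,20],0.05]]'
python3 -m inch '[[[0,0,0],[0,0,25],0.05],[[0,0,0],[0,0,52],0.05],[[0,0,0],[0,0,80],0.05],[[0,0,0],[0,0,105],0.05],[[0,0,0],[0,0,122],0.05],[[0,0,0],[0,0,132],0.05],[[0,0,0],[0,0,138],0.05],[[0,0,0],[0,0,140],0.05],[[0,0,0],[0,0,140],0.05],[[0,0,0],[0,0,140],0.05]]'
python3 - <<'E'
from h import *; from rig import *
st=arm.observe(); print(st["tool_pos"],st["ft_force"],delta(st,.164+np.pi/2,[624.5,165.2,49.6]))
k=calibration("wrist"); im=read_camera("wrist")[:,:,::-1]; cv2.imwrite("pics/w3.png",im)
cv2.imwrite("pics/w3b.png",cv2.resize(im,None,fx=1.5,fy=1.5,interpolation=cv2.INTER_CUBIC))
E
```

```text
time_s: 6.7
tool_pos: [625.2, 165.4, 378.6]
eef_rot: [0.002, -0.083, 0.997, -0.0]
ft_force: [0.9, -0.9, -3.7]
width: 12.2
finger_force: 25.0
time_s: 7.7
tool_pos: [625.1, 166.4, 239.0]
eef_rot: [0.001, -0.083, 0.997, 0.0]
ft_force: [-0.1, 0.3, -3.6]
width: 12.0
finger_force: 25.0
[625.14540778 166.42497346 239.03295598] [-0.1210841   0.30070337 -3.56858949] (array([-0.0001,  0.0025,  0.0023]), array([ 0.9, -1.1,  9.4]))
```

View pics/w3b.png

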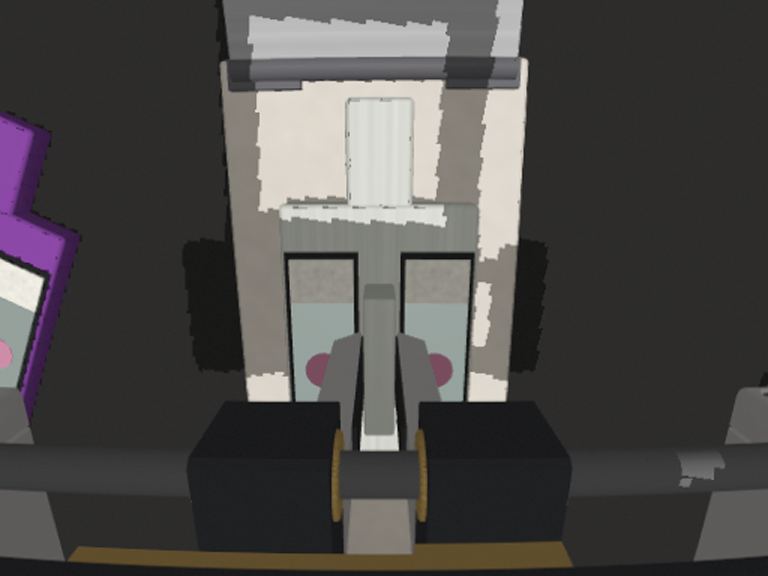

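The tray hangs level about 10 mm above the bed and is nearly centred: bed edges run (222,62)→(247,400) and (526,60)→(508,400), tray midline at column 379. I'll fit the bed again from this view.

Run:
```python
from h import *; from rig import *
k=calibration("wrist")
g=cv2.imread("pics/w3.png").astype(int).sum(2)
edge=[]
for r in range(60,262,10):
    row=g[r]
    for y,rng in ((-65,range(135,185)),(65,range(360,325,-1))):
        q=np.array([row[c] for c in rng]); i=np.argmax(q>220) ; 
        if i>2: edge.append((y,[rng[i],r]))
print([e[1] for e in edge])
def f(v):
    r=proj(k,world([0,v[0],v[1]],[[0,0,0]]))*0
    P=[]
    for x,(y,_) in zip(v[2:],edge): P.append([x,y,12])
    W=world([675.8,v[0],v[1]],P); W[:,0:1]
    return (proj(k,W)-[e[1] for e in edge]).ravel()
v=least_squares(f,[173.7,.164]+[-80]*len(edge),loss="soft_l1",x_scale=[10,.1]+[100]*len(edge))
print(v.x[:2],v.fun.reshape(-1,2)[:,0].round(1))
p=[675.8,*v.x[:2]]; np.save("dock.npy",p)
print("rear",proj(k,world(p,[[-170,-65,12],[-170,65,12]])), "obs (148,41) (350.5,40)")
t=world(p,[[-52,0,49.6]])[0]; print(t,delta(arm.observe(),p[2]+np.pi/2,t))
```

```text
[[148, 60], [350, 60], [149, 70], [350, 70], [149, 80], [350, 80], [150, 90], [349, 90], [151, 100], [348, 100], [152, 110], [348, 110], [153, 120], [347, 120], [153, 130], [347, 130], [154, 140], [346, 140], [155, 150], [346, 150], [155, 160], [345, 160], [156, 170], [344, 170], [157, 180], [343, 180], [158, 190], [342, 190], [159, 200], [342, 200], [160, 210], [341, 210], [161, 220], [340, 220], [162, 230], [339, 230], [163, 240], [339, 240], [164, 250], [338, 250], [164, 260], [338, 260]]
[1.73934298e+02 1.71779714e-01] [-1.5  2.2 -1.7  1.6 -1.   1.1 -1.3  1.5 -1.5  1.9 -1.7  1.2 -2.   1.6
 -1.2  1.  -1.3  1.3 -1.5  0.6 -0.7  0.9 -0.8  1.2 -1.   1.5 -1.1  1.8
 -1.2  1.1 -1.3  1.3 -1.4  1.6 -1.4  1.8 -1.5  1.  -1.6  1.2 -0.6  0.4]
rear [[145.09668683  39.20768723]
 [353.42572366  37.73457518]] obs (148,41) (350.5,40)
[624.56533028 165.04561868  49.6       ] (array([-0.0001,  0.0024, -0.0054]), array([ 0.8, -1.3,  9.4]))
```

```bash
python3 -m inch '[[[0,0,-0.003],[0.5,-0.7,2],0.05],[[0,0,-0.006],[0.8,-1.3,4],0.05],[[0,0,-0.006],[0.8,-1.3,6],0.05],[[0,0,-0.006],[0.8,-1.3,7],0.05],[[0,0,-0.006],[0.8,-1.3,7.7],0.05],[[0,0,-0.006],[0.8,-1.3,8.2],0.05],[[0,0,-0.006],[0.8,-1.3,8.6],0.05],[[0,0,-0.006],[0.8,-1.3,8.6],0.05],[[0,0,-0.006],[0.8,-1.3,8.6],0.05]]'
```

```text
time_s: 8.65
tool_pos: [623.9, 164.9, 229.6]
eef_rot: [-0.0, -0.086, 0.996, -0.0]
ft_force: [-3.8, -0.7, 2.4]
width: 11.7
finger_force: 25.0
```

```bash
python3 -m inch '[[[0,0,0],[0,0,0.3],0.05],[[0,0,0],[0,0,0.6],0.05],[[0,0,0],[0,0,0.6],0.05]]'
```

```text
time_s: 8.95
tool_pos: [623.9, 164.9, 229.5]
eef_rot: [-0.0, -0.086, 0.996, -0.0]
ft_force: [-4.4, -0.7, 5.8]
width: 11.8
finger_force: 25.0
```

```bash
python3 -m inch '[[[0,0,0],[0,0,0],0.2],[[0,0,0],[0,0,0],0.35],[[0,0,0],[0,0,0],0.35],[[0,0,0],[0,0,0],0.35],[[0,0,0],[0,0,-5],0.35],[[0,0,0],[0,0,-25],0.35],[[0,0,0],[0,0,-60],0.35],[[0,0,0],[0,0,-100],0.35],[[0,0,0],[0,0,-135],0.35],[[0,0,0],[0,0,-150],0.35]]'
python3 -m inch '[[[0,0,0],[20,0,0],0.5],[[0,0,0],[50,0,0],0.5],[[0,0,0],[75,0,0],0.5],[[0,0,0],[83,0,0],0.5],[[0,0,0],[83,0,0],0.5],[[0,0,0],[83,0,0],0.5]]'
python3 - <<'E'
from h import *; from rig import *
k=calibration("wrist"); im=read_camera("wrist")[:,:,::-1]; cv2.imwrite("pics/w4.png",im); np.save("k4.npy",k,allow_pickle=True)
cv2.imwrite("pics/w4b.png",cv2.resize(im,None,fx=1.5,fy=1.5,interpolation=cv2.INTER_CUBIC))
print(arm.observe()["tool_pos"])
M=[[60,-40,14],[60,40,14],[-60,-40,14],[-60,40,14],[-100,-13,14],[-100,13,14]]
t=world(np.load("dock.npy"),[[-52,0,0]])[0]
print(proj(k,world([t[0],t[1],.172],M,12)).round(1))
E
```

```text
time_s: 9.95
tool_pos: [624.9, 165.1, 383.6]
eef_rot: [0.004, -0.086, 0.996, 0.0]
ft_force: [-0.3, 0.5, 0.0]
width: 32.9
finger_force: 0.0
time_s: 10.55
tool_pos: [542.8, 150.7, 378.3]
eef_rot: [0.0, -0.086, 0.996, 0.0]
ft_force: [0.3, -0.7, -0.2]
width: 46.9
finger_force: 0.0
[543.03447882 150.69795185 378.43627559]
[[220.1 294.2]
 [285.  294.2]
 [216.9 200.8]
 [288.2 200.7]
 [240.6 165.5]
 [264.5 165.5]]
```

View pics/w4b.png

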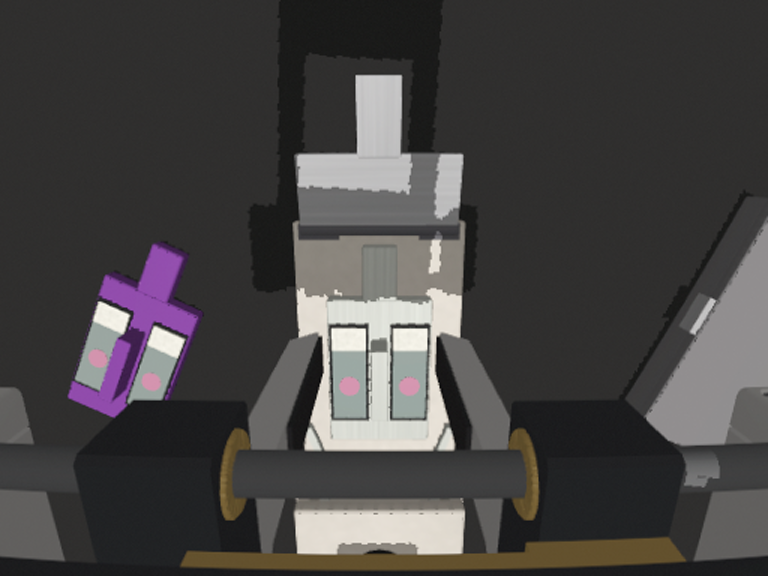

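The tray is set down centred and aligned on the bed: tail end at (241..265,163), rear corners at (219,199) and (288,198), all within about 2 px of the prediction. Next I descend onto the tail.

```bash
python3 -m inch '[[[0,0,0],[0,0,20],0.5],[[0,0,0],[0,0,60],0.5],[[0,0,0],[0,0,105],0.5],[[0,0,0],[0,0,140],0.5],[[0,0,0],[0,0,155],0.5],[[0,0,0],[0,0,162],0.5],[[0,0,0],[0,0,164],0.5],[[0,0,0],[0,0,164],0.5],[[0,0,0],[0,0,164],0.15],[[0,0,0],[0,0,164],0.15]]' 20
python3 -m inch '[[[0,0,0],[0,0,0],0.15],[[0,0,0],[0,0,0],0.15],[[0,0,0],[0,0,0],0.15],[[0,0,0],[0,0,0],0.15]]'
```

```text
time_s: 11.6
tool_pos: [543.0, 150.8, 216.1]
eef_rot: [0.002, -0.086, 0.996, 0.0]
ft_force: [-0.4, -0.2, 0.2]
width: 34.1
finger_force: 0.0
time_s: 12.0
tool_pos: [542.6, 150.8, 215.5]
eef_rot: [0.001, -0.086, 0.996, 0.0]
ft_force: [-1.1, 0.1, 5.5]
width: 25.5
finger_force: 20.0
```

```bash
python3 -m inch '[[[0,0,0],[-3,0,-1],0.15],[[0,0,0],[-10,0,-1],0.15],[[0,0,0],[-20,0,-1],0.15],[[0,0,0],[-30,0,-1],0.15],[[0,0,0],[-40,0,-1],0.15],[[0,0,0],[-50,0,-1],0.15],[[0,0,0],[-58,0,-1],0.15],[[0,0,0],[-64,0,-1],0.15],[[0,0,0],[-68,0,-1],0.15],[[0,0,0],[-70,0,-1],0.15]]'
```

```text
time_s: 13.0
tool_pos: [609.3, 162.5, 215.3]
eef_rot: [-0.004, -0.086, 0.996, -0.0]
ft_force: [-9.6, -0.5, 10.1]
width: 25.6
finger_force: 20.0
```

```bash
python3 -m inch '[[[0,0,0],[0,0,-0.5],0.15],[[0,0,0],[0,0,-0.8],0.15],[[0,0,0],[0,0,-0.8],0.15]]'
python3 - <<'E'
from h import *; from rig import *
s=arm.observe(); w=s["eef_rot"];R=Ro.from_quat([*w[1:],w[0]]); print(s["tool_pos"],s["ft_force"],s["moment"],R.apply([0,0,1]), "yaw",np.arctan2(*R.apply([0,1,0])[1::-1])-np.pi/2)
E
```

```text
time_s: 13.3
tool_pos: [610.4, 162.6, 215.4]
eef_rot: [-0.001, -0.086, 0.996, -0.0]
ft_force: [-0.8, -0.0, -1.2]
width: 25.9
finger_force: 20.0
[610.41884624 162.62678378 215.40714025] [-0.84368769 -0.03002445 -1.16375241] [0.09221186 0.35376676 0.03849487] [-2.17262740e-03 -2.02920514e-04 -9.99997619e-01] yaw 0.17228223899681994
```

```bash
python3 -m inch '[[[0,0,0],[-3,0,0],0.15],[[0,0,0],[-9,0,0],0.15],[[0,0,0],[-16,0,0],0.15],[[0,0,0],[-23,0,0],0.15],[[0,0,0],[-29,0,0],0.15],[[0,0,0],[-33,0,0],0.15],[[0,0,0],[-36,0,0],0.15],[[0,0,0],[-37,0,0],0.15],[[0,0,0],[-38,0,0],0.15],[[0,0,0],[-38,0,0],0.15]]'
```

```text
time_s: 14.3
tool_pos: [648.6, 169.2, 216.2]
eef_rot: [0.0, -0.086, 0.996, 0.0]
ft_force: [-0.4, 0.2, -3.2]
width: 25.5
finger_force: 20.0
```

```bash
python3 -m inch '[[[0,0,0],[-1,0,0],0.15],[[0,0,0],[-2,0,0],0.15],[[0,0,0],[-3,0,0],0.15],[[0,0,0],[-4,0,0],0.15],[[0,0,0],[-4,0,0],0.15]]'
```

```text
time_s: 14.8
tool_pos: [652.7, 169.9, 216.3]
eef_rot: [0.0, -0.086, 0.996, 0.0]
ft_force: [-0.6, -0.3, -2.2]
width: 25.9
finger_force: 20.0
```

```bash
python3 -m inch '[[[0,0,0],[-1,0,0.3],0.15],[[0,0,0],[-2,0,0.5],0.15],[[0,0,0],[-3,0,0.5],0.15],[[0,0,0],[-3,0,0.5],0.15]]'
```

```text
time_s: 15.2
tool_pos: [655.2, 170.3, 215.5]
eef_rot: [-0.001, -0.086, 0.996, -0.0]
ft_force: [-1.6, 0.2, -2.3]
width: 25.6
finger_force: 20.0
```

```bash
python3 -m inch '[[[0,0,0],[-1,0,0],0.15],[[0,0,0],[-2,0,0],0.15],[[0,0,0],[-3,0,0],0.15],[[0,0,0],[-3,0,0],0.15]]'
```

```text
time_s: 15.6
tool_pos: [656.6, 170.5, 215.4]
eef_rot: [-0.004, -0.086, 0.996, -0.001]
ft_force: [-8.8, -3.0, 4.9]
width: 25.9
finger_force: 20.0
```

```bash
python3 -m inch '[[[0,0,0],[-1,0,0],0.15],[[0,0,0],[-2,0,0],0.15],[[0,0,0],[-2,0,0],0.15],[[0,0,0],[-2,0,0],0.15]]'
```

```text
time_s: 16.0
tool_pos: [657.4, 170.7, 215.3]
eef_rot: [-0.006, -0.086, 0.996, -0.001]
ft_force: [-13.2, -2.9, 8.6]
width: 25.7
finger_force: 20.0
```

```bash
python3 -m inch '[[[0,0,0],[-1,0,0],0.15],[[0,0,0],[-2,0,0],0.15],[[0,0,0],[-3,0,0],0.15],[[0,0,0],[-3,0,0],0.15]]'
```

```text
time_s: 16.4
tool_pos: [659.1, 171.0, 215.2]
eef_rot: [-0.009, -0.086, 0.996, -0.001]
ft_force: [-18.2, -4.9, 11.7]
width: 25.9
finger_force: 20.0
```

```bash
python3 -m inch '[[[0,0,0],[3,0,0],0.15],[[0,0,0],[5,0,0],0.15],[[0,0,0],[5,0,0],0.5],[[0,0,0],[5,0,0],0.5],[[0,0,0],[5,0,0],0.5],[[0,0,0],[5,0,-10],0.5],[[0,0,0],[5,0,-40],0.5],[[0,0,0],[20,0,-80],0.5],[[0,0,0],[50,0,-120],0.5],[[0,0,0],[85,0,-150],0.5]]'
python3 -m inch '[[[0,0,0],[30,0,0],0.5],[[0,0,0],[60,0,0],0.5],[[0,0,0],[75,0,0],0.5],[[0,0,0],[75,0,0],0.5],[[0,0,0],[75,0,0],0.5]]'
python3 - <<'E'
from h import *; from rig import *
k=calibration("wrist"); im=read_camera("wrist")[:,:,::-1]; cv2.imwrite("pics/w5.png",im); np.save("k5.npy",k,allow_pickle=True)
cv2.imwrite("pics/w5b.png",cv2.resize(im,None,fx=1.5,fy=1.5,interpolation=cv2.INTER_CUBIC))
s=arm.observe();print(s["tool_pos"],s["time_s"])
p=np.load("dock.npy")
T=[[-60,-40,14],[-60,40,14],[-100,-13,14],[-100,13,14]]
h=world(p,[[60,0,0]])[0]
print(proj(k,world([h[0],h[1],p[2]],T,12)).round(1),proj(k,world(p,[[-170,-65,12],[-170,65,12],[0,-55,20],[0,55,20],[35,0,76],[35,0,62]])).round(1))
E
```

```text
time_s: 17.4
tool_pos: [580.1, 157.1, 369.9]
eef_rot: [0.003, -0.086, 0.996, 0.0]
ft_force: [0.4, -0.8, 1.1]
width: 46.9
finger_force: 0.0
time_s: 17.9
tool_pos: [506.3, 144.4, 366.9]
eef_rot: [0.001, -0.086, 0.996, 0.0]
ft_force: [-0.1, 0.0, 0.9]
width: 46.8
finger_force: 0.0
[506.66680986 144.40589984 366.68773525] 17.95
[[219.9 319.4]
 [285.2 319.4]
 [241.6 291.1]
 [263.5 291.1]] [[194.2 181.4]
 [310.9 181.4]
 [208.4 316.2]
 [296.7 316.2]
 [252.6 374.8]
 [252.6 365. ]]
```

View pics/w5b.png

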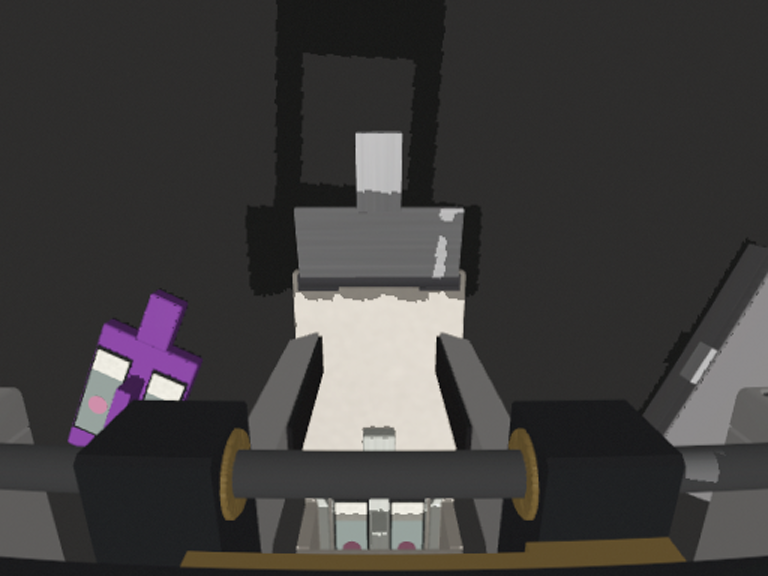

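The tray is home: the top edge of the tail end is at row 290.7 against 291.1 predicted, and pushing against the stop stalled at the expected place. The shield tab ends at (253,88). Now I'll fit the shield angle and plan its arc.

Run:
```python
from h import *; from rig import *
k=np.load("k5.npy",allow_pickle=True).item(); p=np.load("dock.npy")
O=[(105,-15,4,(355.5/1.5,132.5/1.5)),(105,15,4,(402/1.5,132.5/1.5)),(55,-58,3,(294/1.5,208/1.5)),(55,58,3,(464/1.5,208/1.5))]
def f(v):
    a=v[0]; ca,sa=np.cos(a),np.sin(a)
    M=[[-165+v[1]-r*ca+t*sa,y+v[2],16+r*sa+t*ca] for r,y,t,_ in O]
    return (proj(k,world(p,M))-[o[3] for o in O]).ravel()
s=least_squares(f,[.15,0,0],x_scale=[.1,10,10]); print(s.x,s.fun.round(1))
st=arm.observe()
for a in (.15,.4,.7,1.0,1.3,1.45,1.571,1.62):
    g=world(p,[[-165-90*np.cos(a),0,16+90*np.sin(a)]])[0]; print(a,g.round(1),delta(st,p[2]+np.pi/2,g))
```

```text
[0.15630788 0.6756885  0.0273989 ] [-0.  -0.3  0.2 -0.3  0.1  0.3 -0.2  0.3]
0.15 [425.5 130.5  29.4] (array([-0.0001,  0.0026,  0.0004]), array([ 82.7,   0.2, 157. ]))
0.4 [431.6 131.6  51. ] (array([-0.0001,  0.0026,  0.0004]), array([ 76.5,   0.2, 135.4]))
0.7 [445.4 134.   74. ] (array([-0.0001,  0.0026,  0.0004]), array([ 62.4,   0.2, 112.5]))
1.0 [465.3 137.4  91.7] (array([-0.0001,  0.0026,  0.0004]), array([42.2,  0.2, 94.8]))
1.3 [489.5 141.6 102.7] (array([-0.0001,  0.0026,  0.0004]), array([17.6,  0.2, 83.9]))
1.45 [502.5 143.9 105.3] (array([-0.0001,  0.0026,  0.0004]), array([ 4.4,  0.2, 81.3]))
1.571 [513.2 145.7 106. ] (array([-0.0001,  0.0026,  0.0004]), array([-6.5,  0.2, 80.7]))
1.62 [517.6 146.5 105.9] (array([-0.0001,  0.0026,  0.0004]), array([-10.9,   0.2,  80.8]))
```

```bash
python3 -m inch '[[[0,0,0],[25,0,10],0.5],[[0,0,0],[60,0,40],0.5],[[0,0,0],[80,0,80],0.5],[[0,0,0],[82.5,0,115],0.5],[[0,0,0],[82.5,0,140],0.5],[[0,0,0],[82.5,0,152],0.5],[[0,0,0],[82.5,0,156],0.5],[[0,0,0],[82.5,0,156],0.5],[[0,0,0],[82.5,0,156],0.2],[[0,0,0],[82.5,0,156],0.2]]' 15
python3 -m inch '[[[0,0,0],[0,0,0],0.2],[[0,0,0],[0,0,0],0.2],[[0,0,0],[0,0,0],0.2]]'
python3 - <<'E'
from h import *; from rig import *
p=np.load("dock.npy"); st=arm.observe()
for a in np.arange(.156,1.6,.1415):
    g=world(p,[[-164.3-90*np.cos(a),0,16+90*np.sin(a)]])[0]; print(round(a,2),g.round(1),delta(st,p[2]+np.pi/2,g)[1])
E
```

```text
time_s: 18.95
tool_pos: [425.5, 130.3, 211.0]
eef_rot: [0.001, -0.086, 0.996, 0.0]
ft_force: [-0.6, 0.9, 0.6]
width: 34.3
finger_force: 0.0
time_s: 19.25
tool_pos: [425.2, 130.1, 210.5]
eef_rot: [0.001, -0.086, 0.996, -0.0]
ft_force: [1.2, -1.8, 0.7]
width: 29.6
finger_force: 15.0
0.16 [426.3 130.7  30. ] [-1.2  0.4  0.5]
0.3 [429.1 131.1  42.4] [ -4.1   0.4 -11.8]
0.44 [433.7 131.9  54.3] [ -8.7   0.4 -23.7]
0.58 [439.8 133.   65.4] [-15.    0.4 -34.8]
0.72 [447.4 134.3  75.5] [-22.7   0.3 -44.9]
0.86 [456.3 135.9  84.4] [-31.8   0.3 -53.8]
1.0 [466.4 137.6  92. ] [-42.    0.3 -61.3]
1.15 [477.4 139.5  98. ] [-53.3   0.3 -67.4]
1.29 [489.2 141.6 102.4] [-65.2   0.3 -71.7]
1.43 [501.4 143.7 105.1] [-77.6   0.3 -74.4]
1.57 [513.9 145.9 106. ] [-90.3   0.3 -75.2]
```

```bash
python3 -m inch '[[[0,0,0],[-1,0,-5],0.2],[[0,0,0],[-3.5,0,-11],0.2],[[0,0,0],[-5.5,0,-17],0.2],[[0,0,0],[-8,0,-23.5],0.2],[[0,0,0],[-11,0,-29],0.2],[[0,0,0],[-14.5,0,-34.5],0.2],[[0,0,0],[-18,0,-39.5],0.2],[[0,0,0],[-22.5,0,-44.5],0.2],[[0,0,0],[-22.5,0,-44.5],0.2]]'
```

```text
time_s: 20.15
tool_pos: [446.6, 133.9, 254.8]
eef_rot: [-0.001, -0.086, 0.996, -0.0]
ft_force: [-0.6, -6.4, 2.0]
width: 30.1
finger_force: 15.0
```

```bash
python3 -m inch '[[[0,0,0],[-4.5,0,-4.5],0.2],[[0,0,0],[-9,0,-9],0.2],[[0,0,0],[-14,0,-13],0.2],[[0,0,0],[-19.5,0,-17],0.2],[[0,0,0],[-25,0,-20],0.2],[[0,0,0],[-30.5,0,-23],0.2],[[0,0,0],[-36.5,0,-25],0.2],[[0,0,0],[-42.5,0,-27],0.2],[[0,0,0],[-48.5,0,-28.5],0.2],[[0,0,0],[-55,0,-30],0.2]]'
```

```text
time_s: 21.15
tool_pos: [499.0, 143.1, 283.1]
eef_rot: [-0.004, -0.086, 0.996, -0.001]
ft_force: [-4.2, -4.9, -2.0]
width: 29.7
finger_force: 15.0
```

```bash
python3 -m inch '[[[0,0,0],[-5,0,-0.4],0.2],[[0,0,0],[-9,0,-0.6],0.2],[[0,0,0],[-12,0,-0.8],0.2],[[0,0,0],[-12.8,0,-0.8],0.2],[[0,0,0],[-12.8,0,-0.8],0.2],[[0,0,0],[-12.8,0,-0.8],0.2]]'
python3 - <<'E'
from h import *; from rig import *
st=arm.observe(); print(st["tool_pos"], delta(st,np.load("dock.npy")[2]+np.pi/2,[513.9,145.9,106]))
p=np.load("dock.npy")
for c in ("side","scene"):
    k=calibration(c); im=read_camera(c)[:,:,::-1]; cv2.imwrite(f"pics/{c}6.png",im)
    for a in (1.45,1.571,1.7): print(c,a,proj(k,world(p,[[-164.3-r*np.cos(a),y,16+r*np.sin(a)] for r,y in((0,-58),(55,-58),(0,58),(55,58),(105,0))])).round(1).tolist())
E
```

```text
time_s: 21.75
tool_pos: [512.0, 145.3, 284.6]
eef_rot: [-0.003, -0.086, 0.996, -0.001]
ft_force: [-2.0, -5.6, 0.6]
width: 29.9
finger_force: 15.0
[512.03292883 145.34141217 284.64594845] (array([-0.0005, -0.0063,  0.0008]), array([-1.9,  0.2, -1.4]))
side 1.45 [[229.4, 193.7], [227.2, 182.0], [211.1, 176.3], [208.6, 164.7], [215.5, 162.0]]
side 1.571 [[229.4, 193.7], [228.9, 181.1], [211.1, 176.3], [210.2, 163.9], [218.7, 160.4]]
side 1.7 [[229.4, 193.7], [230.7, 180.4], [211.1, 176.3], [211.9, 163.3], [222.1, 159.2]]
scene 1.45 [[280.3, 189.6], [280.3, 175.4], [313.4, 177.9], [314.1, 163.7], [297.7, 156.0]]
scene 1.571 [[280.3, 189.6], [281.3, 176.8], [313.4, 177.9], [315.3, 165.0], [299.9, 158.5]]
scene 1.7 [[280.3, 189.6], [282.5, 178.4], [313.4, 177.9], [316.5, 166.6], [302.2, 161.6]]
```

```bash
python3 -m inch '[[[0,0,0],[-1.5,0,0],0.2],[[0,0,0],[-2.8,0,0],0.2],[[0,0,0],[-2.8,0,0],0.2],[[0,0,0],[-2.8,0,0],0.2]]'
python3 - <<'E'
from rig import arm; from h import *
s=arm.observe(); w=s["eef_rot"];R=Ro.from_quat([*w[1:],w[0]]); g=s["tool_pos"]+180*R.apply([0,0,1]); p=np.load("dock.npy")
d=g[:2]-p[:2]; print(g,"dock x",d@[np.cos(p[2]),np.sin(p[2])], "y",d@[-np.sin(p[2]),np.cos(p[2])],"moment",s["moment"])
E
```

```text
time_s: 22.25
tool_pos: [514.8, 145.8, 284.7]
eef_rot: [-0.003, -0.086, 0.996, -0.001]
ft_force: [-2.3, -4.8, 1.1]
width: 29.7
finger_force: 15.0
[513.63927988 145.50864109 104.69370313] dock x -164.63302851323496 y -0.28816369784645346 moment [-0.86503369  0.72035728  0.04895961]
```

```bash
python3 -m inch '[[[0,0,0],[0,0,0],0.5],[[0,0,0],[0,0,0],0.5],[[0,0,0],[0,0,0],0.5],[[0,0,0],[0,0,-15],0.5],[[0,0,0],[0,0,-50],0.5],[[0,0,0],[0,0,-90],0.5],[[0,0,0],[-30,0,-125],0.5],[[0,0,0],[-60,0,-140],0.5],[[0,0,0],[-60,0,-140],0.5],[[0,0,0],[-60,0,-140],0.5]]'
python3 - <<'E'
from h import *; from rig import *
p=np.load("dock.npy")
k=calibration("wrist"); w=read_camera("wrist")[:,:,::-1]; cv2.imwrite("pics/w7.png",w); np.save("k7.npy",k,allow_pickle=True)
for a in (1.45,1.571,1.7): print(a,proj(k,world(p,[[-164.3-r*np.cos(a),y,16+r*np.sin(a)] for r,y in((55,-58),(55,58),(105,-15),(105,15))])).round(1).tolist())
print(proj(k,world(p,[[-170,-65,12],[-170,65,12]])))
s=read_camera("side")[:,:,::-1]; cv2.imwrite("pics/side7.png",s)
r=lambda i,f:cv2.resize(i,None,fx=f,fy=f,interpolation=cv2.INTER_CUBIC)
a=r(w[60:250,160:345],2.4); b=r(s[110:215,180:310],3.0)
b=cv2.copyMakeBorder(b,0,max(0,a.shape[0]-b.shape[0]),0,0,cv2.BORDER_CONSTANT)[:a.shape[0],:355]
o=cv2.hconcat([a,b]); print(a.shape,o.shape); cv2.imwrite("pics/o7.png",o)
E
```

```text
time_s: 23.25
tool_pos: [575.4, 156.7, 425.0]
eef_rot: [-0.0, -0.086, 0.996, 0.0]
ft_force: [-0.7, -0.7, 0.3]
width: 47.3
finger_force: 0.0
1.45 [[197.2, 117.0], [306.8, 117.0], [235.2, 110.8], [268.7, 110.8]]
1.571 [[197.4, 123.4], [306.7, 123.4], [235.3, 125.3], [268.6, 125.3]]
1.7 [[197.7, 130.1], [306.3, 130.1], [235.6, 140.3], [268.4, 140.3]]
[[199.77019873 116.98714413]
 [304.34563824 117.00073743]]
(456, 444, 3) (456, 799, 3)
```

View pics/o7.png

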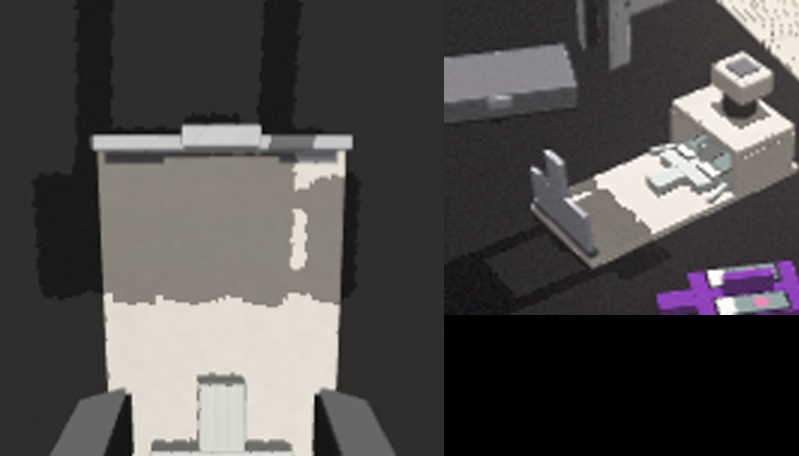

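The left part (wrist) shows the tray home and the shield nearly upright. The tab's end strip (row 116.7) sits behind the plate's end strip (119.4), so the shield stands about 0.07 rad short of upright. I'll measure the strips at subpixel accuracy.

```bash
cat > m.py <<'E'
from h import *
def strips(im,k,p):
    g=im.astype(float).sum(2)
    def cen(cols,lo,hi):
        out=[]
        for c in cols:
            q=g[lo:hi,c]; m=q>q.min()+.55*(q.max()-q.min()); i=np.argmax(q); a=i
            while a>0 and m[a-1]: a-=1
            b=i
            while b<len(q)-1 and m[b+1]: b+=1
            out.append((lo+(a+b)/2,b-a+1))
        return np.median(np.array(out),axis=0), np.array(out)[:,0].std()
    return cen
if __name__=="__main__":
    im=cv2.imread("pics/w7.png"); k=np.load("k7.npy",allow_pickle=True).item(); p=np.load("dock.npy")
    g=im.astype(int).sum(2)
    for c in (205,215,225,242,250,258,275,285): print(c,g[108:128,c].tolist())
E
python3 m.py
```

```text
205 [74, 74, 71, 79, 74, 75, 77, 78, 429, 600, 599, 602, 611, 561, 390, 246, 173, 170, 188, 213]
215 [141, 140, 135, 137, 136, 119, 76, 76, 451, 603, 599, 602, 610, 554, 379, 248, 181, 171, 186, 215]
225 [136, 138, 136, 139, 117, 75, 76, 92, 467, 603, 599, 602, 608, 545, 371, 246, 179, 172, 184, 219]
242 [78, 75, 77, 174, 481, 612, 612, 613, 608, 605, 610, 610, 516, 318, 281, 237, 167, 280, 372, 397]
250 [73, 76, 78, 232, 507, 619, 618, 619, 621, 620, 620, 611, 509, 312, 280, 235, 164, 328, 399, 399]
258 [74, 75, 77, 170, 491, 620, 620, 619, 617, 618, 617, 607, 506, 308, 280, 281, 225, 327, 399, 398]
275 [73, 78, 75, 80, 77, 78, 74, 89, 257, 349, 346, 341, 339, 305, 256, 212, 166, 306, 376, 379]
285 [135, 137, 135, 133, 138, 120, 73, 94, 247, 349, 347, 342, 336, 304, 252, 265, 263, 313, 358, 472]
```

Run:
```python
from h import *; from rig import *
p=np.load("dock.npy"); st=arm.observe(); g=world(p,[[-170.6,0,106]])[0]; print(g,delta(st,p[2]+np.pi/2,g))
```

```text
[507.71087204 144.77259255 106.        ] (array([ 0.0005, -0.0034,  0.0007]), array([ 67.2,  -0.2, 137.7]))
```

```bash
python3 -m inch '[[[0,0,0],[30,0,0],0.5],[[0,0,0],[60,0,15],0.5],[[0,0,0],[67,0,50],0.5],[[0,0,0],[67,0,90],0.5],[[0,0,0],[67,0,122],0.5],[[0,0,0],[67,0,136],0.5],[[0,0,0],[67,0,138],0.5],[[0,0,0],[67,0,138],0.5],[[0,0,0],[67,0,138],0.2],[[0,0,0],[67,0,138],0.2]]' 30
python3 -m inch '[[[0,0,0],[0,0,0],0.2],[[0,0,0],[0,0,0],0.2],[[0,0,0],[-1.5,0,0],0.2],[[0,0,0],[-3.5,0,0],0.2],[[0,0,0],[-5.5,0,0],0.2],[[0,0,0],[-7,0,0],0.2],[[0,0,0],[-7,0,0],0.2],[[0,0,0],[-7,0,0],0.2]]'
python3 - <<'E'
from rig import arm; from h import *
s=arm.observe(); w=s["eef_rot"];R=Ro.from_quat([*w[1:],w[0]]); g=s["tool_pos"]+180*R.apply([0,0,1]); p=np.load("dock.npy")
d=g[:2]-p[:2]; print(g,"dock x",d@[np.cos(p[2]),np.sin(p[2])])
E
```

```text
time_s: 24.35
tool_pos: [510.1, 145.1, 288.9]
eef_rot: [0.002, -0.086, 0.996, 0.0]
ft_force: [-1.0, 0.1, 0.1]
width: 34.5
finger_force: 0.0
time_s: 25.15
tool_pos: [515.6, 145.9, 288.5]
eef_rot: [-0.002, -0.086, 0.996, -0.0]
ft_force: [-5.1, -2.5, 11.2]
width: 29.7
finger_force: 30.0
[515.01198605 145.69595626 108.51222449] dock x -163.24850675662705
```

```bash
python3 -m inch '[[[0,0,0],[0,0,-2],0.2],[[0,0,0],[0,0,-2],0.5],[[0,0,0],[0,0,-2],0.5],[[0,0,0],[0,0,-15],0.5],[[0,0,0],[0,0,-50],0.5],[[0,0,0],[0,0,-90],0.5],[[0,0,0],[-30,0,-125],0.5],[[0,0,0],[-60,0,-138],0.5],[[0,0,0],[-60,0,-138],0.5],[[0,0,0],[-60,0,-138],0.5]]'
python3 - <<'E'
from h import *; from rig import *
p=np.load("dock.npy")
k=calibration("wrist"); w=read_camera("wrist")[:,:,::-1]; cv2.imwrite("pics/w8.png",w); np.save("k8.npy",k,allow_pickle=True)
for a in (1.504,1.571,1.63): print(a,proj(k,world(p,[[-164.3-r*np.cos(a),y,16+r*np.sin(a)] for r,y in((55,-58),(105,-15))])).round(1).tolist())
g=w.astype(int).sum(2)
for c in (205,215,225,242,250,258): print(c,g[108:134,c].tolist())
E
```

```text
time_s: 26.15
tool_pos: [575.5, 156.5, 425.7]
eef_rot: [0.0, -0.086, 0.996, 0.0]
ft_force: [-0.3, -0.6, -0.4]
width: 47.2
finger_force: 0.0
1.504 [[197.7, 119.4], [235.7, 116.9]]
1.571 [[197.8, 123.0], [235.8, 124.8]]
1.63 [[198.0, 126.1], [235.9, 131.7]]
205 [71, 77, 76, 77, 77, 70, 74, 74, 140, 237, 474, 604, 603, 603, 599, 495, 178, 173, 184, 283, 377, 402, 402, 398, 396, 396]
215 [137, 135, 137, 137, 136, 138, 118, 72, 129, 231, 487, 606, 602, 603, 596, 480, 164, 170, 185, 289, 379, 399, 398, 396, 395, 393]
225 [138, 138, 136, 139, 138, 114, 77, 77, 139, 237, 499, 605, 602, 603, 593, 466, 162, 171, 182, 295, 379, 399, 396, 396, 398, 398]
242 [135, 137, 119, 77, 77, 73, 78, 163, 482, 607, 616, 616, 613, 606, 603, 607, 510, 376, 396, 396, 396, 396, 396, 393, 394, 392]
250 [135, 116, 74, 69, 77, 71, 78, 168, 494, 614, 620, 621, 622, 620, 619, 616, 511, 379, 399, 396, 395, 396, 395, 396, 395, 394]
258 [134, 119, 77, 74, 70, 74, 70, 143, 491, 617, 622, 623, 621, 616, 615, 611, 507, 376, 399, 399, 399, 396, 396, 394, 391, 391]
```

The shield now stands at about 1.535 rad, by the strip centres 120.5 (plate) and 119.9 (tab). It needs one more small nudge, this time with settled readings before and after.

```bash
python3 -m inch '[[[0,0,0],[30,0,0],0.5],[[0,0,0],[55,0,15],0.5],[[0,0,0],[63,0,50],0.5],[[0,0,0],[63,0,90],0.5],[[0,0,0],[63,0,122],0.5],[[0,0,0],[63,0,134],0.5],[[0,0,0],[63,0,135],0.5],[[0,0,0],[63,0,135],0.5],[[0,0,0],[63,0,135],0.5],[[0,0,0],[63,0,135],0.5]]' 30
python3 -m inch '[[[0,0,0],[0,0,0],0.2],[[0,0,0],[0,0,0],0.2],[[0,0,0],[0,0,0],0.2],[[0,0,0],[0,0,0],0.2],[[0,0,0],[0,0,0],0.2]]'
cat > g.py <<'E'
from rig import arm; from h import *
s=arm.observe(); w=s["eef_rot"];R=Ro.from_quat([*w[1:],w[0]]); g=s["tool_pos"]+180*R.apply([0,0,1]); p=np.load("dock.npy")
d=g[:2]-p[:2]; print(g,"dock x",d@[np.cos(p[2]),np.sin(p[2])],s["ft_force"])
E
python3 g.py
python3 -m inch '[[[0,0,0],[-1.5,0,0],0.2],[[0,0,0],[-3,0,0],0.2],[[0,0,0],[-4.5,0,0],0.2],[[0,0,0],[-4.5,0,0],0.2],[[0,0,0],[-4.5,0,0],0.2],[[0,0,0],[-4.5,0,0],0.2]]'; python3 g.py
```

```text
time_s: 27.2
tool_pos: [514.1, 145.7, 291.9]
eef_rot: [0.002, -0.086, 0.996, 0.0]
ft_force: [0.7, 1.7, 0.5]
width: 46.8
finger_force: 0.0
time_s: 27.7
tool_pos: [513.4, 145.5, 290.5]
eef_rot: [0.0, -0.086, 0.996, -0.0]
ft_force: [1.3, -0.9, 2.9]
width: 29.8
finger_force: 30.0
[513.57594598 145.43876013 110.54384318] dock x -164.70737545469848 [ 1.31310708 -0.87692803  2.92893463]
time_s: 28.3
tool_pos: [516.8, 146.1, 290.4]
eef_rot: [-0.002, -0.086, 0.996, -0.0]
ft_force: [-4.7, -2.3, 8.3]
width: 29.5
finger_force: 30.0
[515.94711958 145.89926264 110.4512028 ] dock x -162.29238400787165 [-4.72220242 -2.25806278  8.29296166]
```

```bash
python3 -m inch '[[[0,0,0],[-0.7,0,-1],0.2],[[0,0,0],[-1.3,0,-2],0.2],[[0,0,0],[-1.3,0,-2],0.2],[[0,0,0],[-1.3,0,-2],0.2]]'; python3 g.py
python3 -m inch '[[[0,0,0],[0,0,0],0.5],[[0,0,0],[0,0,0],0.5],[[0,0,0],[0,0,0],0.5],[[0,0,0],[0,0,-15],0.5],[[0,0,0],[0,0,-50],0.5],[[0,0,0],[0,0,-90],0.5],[[0,0,0],[-30,0,-120],0.5],[[0,0,0],[-57,0,-133],0.5],[[0,0,0],[-57,0,-133],0.5],[[0,0,0],[-57,0,-133],0.5]]'
cat > look.py <<'E'
from h import *; from rig import *
p=np.load("dock.npy")
k=calibration("wrist"); w=read_camera("wrist")[:,:,::-1]; cv2.imwrite("pics/w9.png",w)
for a in (1.504,1.571,1.63): print(a,proj(k,world(p,[[-164.3-r*np.cos(a),y,16+r*np.sin(a)] for r,y in((55,-58),(105,-15))])).round(1).tolist())
g=w.astype(int).sum(2)
for c in (205,225,242,250,258): print(c,g[112:134,c].tolist())
E
python3 look.py
```

```text
time_s: 28.7
tool_pos: [517.3, 146.2, 290.5]
eef_rot: [-0.004, -0.086, 0.996, -0.001]
ft_force: [-4.8, -2.6, 1.2]
width: 29.6
finger_force: 30.0
[516.03720112 145.90155634 110.50883513] dock x -162.2032362032191 [-4.80216206 -2.61515747  1.16607179]
time_s: 29.7
tool_pos: [575.1, 156.4, 424.7]
eef_rot: [-0.0, -0.086, 0.996, 0.0]
ft_force: [0.4, -0.9, 0.4]
width: 46.9
finger_force: 0.0
1.504 [[197.5, 120.2], [235.6, 117.7]]
1.571 [[197.6, 123.8], [235.7, 125.7]]
1.63 [[197.8, 126.9], [235.8, 132.7]]
205 [74, 76, 79, 76, 79, 169, 228, 217, 473, 602, 605, 603, 525, 295, 207, 187, 322, 402, 402, 400, 401, 399]
225 [139, 139, 138, 117, 75, 154, 198, 222, 496, 604, 604, 603, 601, 484, 205, 184, 334, 401, 399, 398, 399, 400]
242 [138, 134, 115, 77, 74, 162, 219, 311, 535, 619, 622, 620, 613, 603, 602, 603, 504, 387, 400, 399, 398, 395]
250 [140, 119, 82, 73, 77, 129, 196, 269, 528, 622, 624, 623, 621, 619, 617, 606, 498, 387, 396, 398, 396, 399]
258 [140, 113, 75, 75, 75, 125, 197, 318, 545, 624, 624, 623, 618, 615, 611, 600, 493, 390, 399, 396, 395, 395]
```

View pics/w9.png

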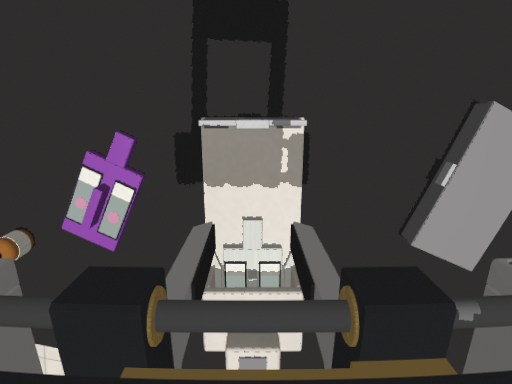

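The shield stands upright (plate and tab strips both near row 123), and the tray's tail stands out of the bridge with its end near row 220. One numeric check of the home position, then I hand in.

Run:
```python
from h import *; from rig import *
k=calibration("wrist"); p=np.load("dock.npy"); h=world(p,[[60,0,0]])[0]
print(proj(k,world([h[0],h[1],p[2]],[[-60,-40,14],[-60,40,14],[-100,0,14],[-100,0,0]],12)).round(1), proj(k,world(p,[[0,-55,20],[0,55,20],[35,0,76],[35,0,62]])).round(1))
g=cv2.imread("pics/w9.png").astype(int).sum(2)
print(g[210:230,252].tolist()); print(g[238:262,230].tolist(),g[270:300,252].tolist())
```

```text
[[222.3 249.7]
 [282.3 249.7]
 [252.3 221.5]
 [252.3 217.9]] [[211.7 247.8]
 [292.9 247.8]
 [252.3 293.9]
 [252.3 287.6]]
[663, 660, 657, 655, 654, 656, 510, 346, 312, 308, 540, 634, 649, 650, 649, 650, 649, 650, 648, 649]
[659, 660, 660, 660, 661, 661, 439, 318, 315, 311, 524, 631, 655, 657, 657, 656, 656, 659, 656, 656, 658, 657, 657, 268] [348, 316, 310, 313, 316, 315, 318, 314, 405, 598, 602, 384, 384, 382, 382, 385, 371, 330, 325, 341, 350, 426, 551, 548, 572, 660, 661, 661, 660, 614]
```

```bash
python3 -c "
from rig import arm; print(arm.hand_in())"
```

```text
the job is handed in; nothing more can be done
None
```

I handed the job in at about 30 s: by the final camera check the tray is home against the stop to within about 1 mm, the light shield stands at about 1.57 rad (upright), the gripper is clear, and nothing else was touched.

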